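Beaker into the V stop, spout over it

TASK

At the dosing station, push the steel beaker along the bench into the blue V-shaped stop until it touches both walls. Then nudge the swivel spout round with a fingertip so that its nozzle stands over the middle of the beaker, and draw back. Do not grasp or lift anything, keep the beaker upright, and leave the other things where they are.

Things in the scene. Friction and masses are not known exactly. Their poses are not given: they have to be found in the camera images.
- station: Dosing station, fixed. Origin: the seat, on the bench, where the beaker's centre stands when it touches both walls. z up; +x points from the V's open mouth to its closed end (yaw within 0.3 of world x). Two blue walls 30 mm high, 8 thick, 45 deg either side of +x, inner faces 36 mm from the origin, inner edges ending at x = 4, y = +-47 mm. Spout column (18 thick, foot 80 wide) at x = 110, y = 0.
- hinge (a point): Point on the vertical axis of the swivel spout, on top of the column, 185 mm above the bench, at mid height of the spout's bar. A blue hub of radius 15 mm surrounds it, up to 203 mm.
- spout_tip (a point): Lower end of the orange nozzle that hangs from the free end of the spout: 110 mm from the hinge axis, 125 mm above the bench (the beaker passes under it). The spout is a level white bar 12 mm wide and 18 mm high, 176 to 194 mm above the bench, reaching 116 mm from the axis. Space at both its sides is free at that height: a fingertip from above can push its side.
- spout (a joint): Spout angle, rad, about the vertical hinge axis. 0: bar along the station's -x, nozzle over the seat. Positive is anticlockwise from above: at 1.57 the bar points along the station's -y. Parked at 1.1 to 1.7 at the start. Turns from -1.0 to 2.0, no stop or notch at 0; light friction (0.06 N m, about 0.7 N at 85 mm) keeps it where it is left.
- beaker: Plain round stainless-steel beaker, empty, open-topped, no handle: 72 mm outer diameter, 75 mm tall, 3 mm wall, about 0.2 kg. Origin at the centre of its underside, z up. It stands on the bench before the mouth of the V, 100 to 150 mm from the seat, and slides; the straight way from there to the seat is free.
- china_beaker: Bystander, loose, to be left alone: white porcelain beaker, 68 wide, 85 tall (mm). Origin at the centre of its underside.
- amber_bottle: Bystander, loose, to be left alone: brown glass bottle with white cap, 60 wide, 125 tall (mm). Origin at the centre of its underside.
- sample_jar: Bystander, loose, to be left alone: small white jar with red cap, 48 wide, 55 tall (mm). Origin at the centre of its underside.
- weight: Bystander, loose, to be left alone: brass weight, 36 wide, 42 tall (mm). Origin at the centre of its underside.
- spatula: Bystander, loose, to be left alone: spatula lying flat, wooden handle, 280 long, 65 wide (mm). Origin near the middle of its length.
- white_bottle: Bystander, loose, to be left alone: white plastic bottle with blue cap, 64 wide, 150 tall (mm). Origin at the centre of its underside.
- mortar: Bystander, loose, to be left alone: white ceramic bowl, 84 wide, 50 tall (mm). Origin at the centre of its underside.
Mind the look-alikes: they are no part of the job. Leave any black or orange look-alike of the beaker alone.

How it is judged:
On the way, in this order (a step that is already met when the one before it is completed fails the run):
1. the beaker stands in the V stop against both walls (horizontal distance between beaker and station below 0.005 m and height (world z) of beaker below 0.004 m and angle between beaker's own z axis and vertical below 0.06 rad and linear speed of beaker below 0.01 m/s), for 0.2 s.
2. the nozzle stands over the middle of the beaker (horizontal distance between beaker and station below 0.005 m and height (world z) of beaker below 0.004 m and angle between beaker's own z axis and vertical below 0.06 rad and horizontal distance between spout_tip and beaker below 0.015 m), for 0.2 s.
At the end, for the whole second after the job is handed in: The steel beaker stands upright on the bench within 5 mm of the seat (against both walls of the V), the nozzle tip is within 15 mm, seen from above, of the beaker's axis, and both are at rest (all of step 2 and linear speed of beaker below 0.01 m/s and velocity of joint spout between -0.05 and 0.05 rad/s); the robot touches nothing.
It fails at once if the steel beaker is lifted off the bench (over 12 mm) or tipped (over 15 deg) (height (world z) of beaker above 0.012 m or angle between beaker's own z axis and vertical above 0.26 rad).
It fails at once if another object is moved by more than 20 mm (distance of any of china_beaker, amber_bottle, sample_jar, weight, spatula, white_bottle, mortar from where it was at the start of the episode above 0.02 m).
It also fails if it takes over 64 s, if anything falls off the work surface, if the arm or the gripper's body presses on something with over 40 N, if the wrist force passes 120 N, or if a joint passes its speed limit or range.

ROBOT

A 6-joint arm with a two-finger parallel gripper is mounted at the origin on the work surface. World frame = base frame: x ahead of the robot, y to its left, z up, the work surface at z = 0. Lengths are in m, angles in rad, forces in N, time in s.
With the tool pointing down it reaches from about 0.375 to 0.975 m from the base axis. Payload 3.8 kg.
Tool frame: the origin (TCP) lies at the very end of the fingers, on their centre line; the grasp point (between the pads) lies 19 mm behind it; z points along the fingers, y is the line along which they close (so a half turn about z gives the same grasp; the last joint's range is limited). The gripper opens to 85 mm and grips with 20 to 120 N. Pads are 22 mm wide; open, the fingers measure 114 mm over their backs; the gripper's body (76 mm by 85 mm) begins 54 mm behind the grasp point. The pads swing forward as they close: fully open they stand 13 mm farther back than shut.
Start: joints at [1.195, 0.264, 1.604, -0, 1.274, -0.037], TCP at [0.224, 0.637, 0.231] pointing down, gripper open.
Joint ranges: [-2.63, 2.63], [-0.94, 2.18], [0.31, 2.57], [-1.31, 4.45], [0, 2.66], [-2.55, 2.55]. Speed limits (rad/s): [2.57, 2.57, 3.14, 3.14, 3.14, 3.14].

INTERFACE

Orientations are given as a rotation vector (axis times angle).
In Python, from workcell import bot, vision gives the robot as it stands. The module is installed in compiled form; this text tells all that it offers.
- The arm moves only by the tool play_rows, never from a script. Its argument "moves" is a list that holds one entry, the list of rows, each a list of 7 numbers: the turn, a rotation vector about the tool's x, y, z as a fraction of full scale, then the shift along the tool's x, y, z as a fraction of full scale, then the finger opening in mm, from 0 to 85.4. In form: [[[ax, ay, az, x, y, z, jaw], ...]]. A call has 1 to 5 rows; each row shifts and turns the commanded pose from where the row before left it, along the tool's axes as they then stand; what a row does not reach is not made up. Full scale, the value 1, is 0.1 m for a shift and 0.5 rad for a turn. A row lasts 1/12 s, in which the tool goes at most 41.7 mm and 7.16 degrees, less where a joint would pass 70% of its speed; a pose out of reach is approached as far as the arm can. A call with a number of a shift or a turn outside -1 to 1 is refused whole. A call with a gripper value outside its range is refused whole. The fingers move at their own pace and stop on an object; "newtons" is the grip in N (left out, the last holds). Time passes only in rows, so rows that do not move let the fingers close. It gives the time, the measured TCP pose, the force, the opening and the grip force at its end, in the units of the state.
- bot.read_state(): the state, without advancing time (a new reading comes with each control period).
- vision.read_camera(name): name is "scene" or "top" or "wrist"; returns a dict with "image" (400x640x3 uint8, red, green, blue), "depth" (400x640 float32, m along the optical axis (not along the pixel's ray), 0 where there is no reading), "K" (3x3 intrinsics, pixels), "R" (3x3) and "t" (3): a world point X has camera coordinates R X + t. Camera axes: x right, y down, z forward; pixel columns grow to the right and rows downward; lengths in m; the calibration is good to about 2 mm. A picture is of the moment at which its call begins.
- bot.finish_job(): hands the job in; it is judged then, once.
The state is a dict: "time": time; "q": joint angles; "joint_vel": joint speeds; "joint_torque": joint torques, N m; "tool_pos": TCP position; "tcp_rot": TCP orientation; "wrist_force": force on the tool from outside, world axes, zero at the start; "torque": the same for the moment, N m; "width": opening from 0.0 (shut) to 1.0 (fully open); "grip_force": force on a finger pad.
Only numpy, scipy, OpenCV 4.12 (cv2) and the standard library are available. Lean on these libraries where they do the work, as an engineer would, in place of code of your own. Each camera call takes 0.05 s, during which the arm holds its last target. There are 200 camera calls.

## Working session

There is one attempt and no reset: what is moved stays moved. The work goes in short steps, Python scripts to look and compute and a tool call to move; the robot and the scene stay as the last step left them, time stands still between calls to the robot, and variables do not carry over. Pictures are saved under pics/ and viewed, at most 10 in all, crops included, and the job is handed in when it is done.

Besides the shell and the picture viewer there is one more tool, called after ">>>" by a JSON object that holds its "name" and its "arguments". play_rows: Moves the arm, as the interface text tells. Its arguments: {"type":"object","properties":{"moves":{"type":"array","items":{"type":"array","items":{"type":"array","items":{"type":"number"}}}},"newtons":{"type":"number"}},"required":["moves"]}

```bash
mkdir -p pics
cat > h.py <<'E'
import numpy as np, cv2
from workcell import bot, vision
def cam(n):
    c=vision.read_camera(n); return c
def cloud(c):
    d=c["depth"]; v,u=np.mgrid[0:d.shape[0],0:d.shape[1]]
    K=c["K"]; p=np.stack([(u-K[0,2])*d/K[0,0],(v-K[1,2])*d/K[1,1],d],-1)
    return (p-c["t"])@c["R"]
def ray(c,u,v,z):
    o=-c["R"].T@c["t"]; r=c["R"].T@np.linalg.solve(c["K"],[u,v,1.]); return o+r*(z-o[2])/r[2]
def save(c,n): cv2.imwrite("pics/"+n,c["image"][...,::-1])
E
python3 - <<'E'
from h import *
import pickle
s=bot.read_state(); print({k:np.round(v,3) for k,v in s.items()})
for n in("top","scene"):
    c=cam(n); save(c,n+"0.png"); pickle.dump(c,open(n+"0.pkl","wb")); print(n,np.round(-c["R"].T@c["t"],3),np.round(c["R"],2).tolist())
E
```

```text
{'time': np.float64(0.0), 'q': array([ 1.195,  0.265,  1.605, -0.   ,  1.274, -0.037]), 'joint_vel': array([-0.   , -0.001,  0.001, -0.   , -0.001,  0.   ]), 'joint_torque': array([-1.0000e-03, -5.1511e+01, -3.6731e+01, -0.0000e+00,  1.3000e-02,
       -0.0000e+00]), 'tool_pos': array([0.224, 0.636, 0.23 ]), 'tcp_rot': array([-5.300e-01, -3.096e+00,  3.000e-03]), 'wrist_force': array([-0.457, -0.373,  0.073]), 'torque': array([0.046, 0.015, 0.007]), 'grip_force': np.float64(0.0), 'width': np.float64(0.999)}
top [0.177 0.007 1.729] [[-0.0, -1.0, 0.0], [-0.98, 0.0, -0.2], [0.2, -0.0, -0.98]]
scene [ 1.088 -0.852  0.815] [[0.81, 0.58, 0.02], [0.33, -0.44, -0.83], [-0.48, 0.68, -0.55]]
```

View pics/top0.png

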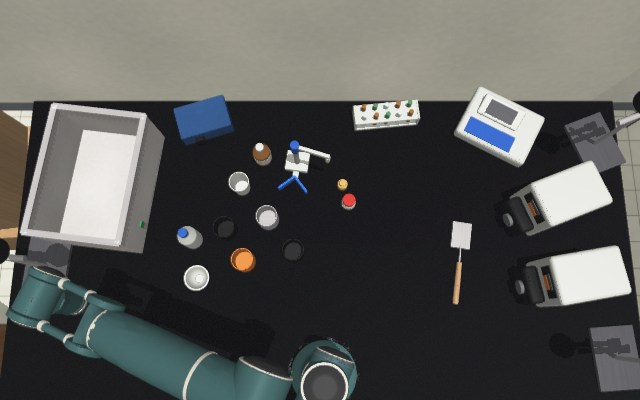

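View pics/scene0.png

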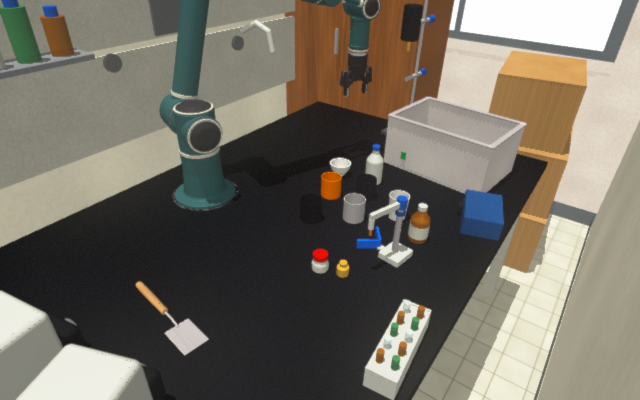

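The top view shows the steel beaker at about (266,217), the blue V at (294,184), the hub at (294,146), and the spout end at (327,158). The china beaker is at (239,183), with black beakers at (292,250) and (224,228) and an orange one at (243,260). The scene view shows the same things: steel beaker at (354,208) and V at (370,241).

Run:
```python
from h import *
import pickle
P=[];C=[]
for n in("top","scene"):
    c=pickle.load(open(n+"0.pkl","rb")); p=cloud(c); hsv=cv2.cvtColor(c["image"],cv2.COLOR_RGB2HSV)
    ok=c["depth"]>0
    box=ok&(p[...,0]>.3)&(p[...,0]<.85)&(abs(p[...,1])<.3)
    blue=(hsv[...,0]>95)&(hsv[...,0]<130)&(hsv[...,1]>120)&(hsv[...,2]>60)
    for nm,m in(("hub",blue&(p[...,2]>.165)&(p[...,2]<.22)),("wall",blue&(p[...,2]<.05)),("walltop",blue&(p[...,2]>.022)&(p[...,2]<.04)),
      ("bar",~blue&(p[...,2]>.18)&(p[...,2]<.205))):
        q=p[box&m]; print(n,nm,len(q),q.mean(0).round(4),q.min(0).round(3),q.max(0).round(3))
        if nm=="bar":print(q[::3].round(3).tolist()[:40])
        if nm=="walltop":print(q[::2].round(3).tolist()[:50])
    # objects: components above bench
    m=(box&(p[...,2]>.015)).astype(np.uint8); k,l,st,_=cv2.connectedComponentsWithStats(m)
    for i in range(1,k):
        if st[i,4]<25: continue
        q=p[l==i]; zt=np.percentile(q[:,2],97); r=q[q[:,2]>zt-.012]; cc,rr=cv2.minEnclosingCircle(r[:,:2].astype(np.float32))
        print(n,st[i].tolist(),"ztop",zt.round(3),"ctr",np.round(cc,3),"r",round(rr,3),c["image"][l==i].mean(0).astype(int))
for n,a in(("top",(215,115,170,130)),("scene",(300,150,150,130))):
    im=cv2.imread(f"pics/{n}0.png")[a[1]:a[1]+a[3],a[0]:a[0]+a[2]]; cv2.imwrite(f"pics/{n}0c.png",cv2.resize(im,None,fx=4.4,fy=4.4,interpolation=cv2.INTER_CUBIC))
```

```text
top hub 86 [0.7079 0.0925 0.1987] [0.693 0.08  0.165] [0.725 0.107 0.213]
top wall 180 [0.6376 0.107  0.0196] [ 0.6    0.056 -0.013] [0.798 0.162 0.037]
top walltop 100 [0.6321 0.1028 0.0292] [0.6   0.056 0.023] [0.658 0.156 0.037]
[[0.655, 0.108, 0.035], [0.658, 0.101, 0.025], [0.653, 0.108, 0.028], [0.653, 0.101, 0.029], [0.653, 0.094, 0.029], [0.649, 0.115, 0.031], [0.649, 0.108, 0.031], [0.649, 0.097, 0.032], [0.651, 0.091, 0.025], [0.645, 0.118, 0.031], [0.645, 0.111, 0.033], [0.644, 0.09, 0.036], [0.64, 0.125, 0.037], [0.642, 0.118, 0.031], [0.643, 0.094, 0.027], [0.642, 0.087, 0.032], [0.64, 0.132, 0.026], [0.64, 0.125, 0.026], [0.639, 0.118, 0.029], [0.638, 0.087, 0.031], [0.638, 0.08, 0.032], [0.635, 0.132, 0.03], [0.635, 0.125, 0.031], [0.634, 0.087, 0.034], [0.636, 0.08, 0.028], [0.632, 0.139, 0.027], [0.631, 0.132, 0.031], [0.631, 0.084, 0.033], [0.633, 0.077, 0.025], [0.629, 0.143, 0.025], [0.626, 0.135, 0.036], [0.629, 0.08, 0.025], [0.629, 0.074, 0.026], [0.625, 0.146, 0.028], [0.626, 0.139, 0.025], [0.623, 0.077, 0.034], [0.624, 0.07, 0.03], [0.621, 0.152, 0.031], [0.
[... 4594 characters left out ...]
top 0.075 ctr [0.493 0.227] r 0.079 [118 114 111]
scene [368, 191, 45, 73, 1236] ztop 0.202 ctr [0.697 0.041] r 0.065 [153 156 156]
scene [300, 194, 22, 27, 534] ztop 0.075 ctr [0.397 0.101] r 0.039 [26 24 24]
scene [408, 203, 23, 38, 605] ztop 0.125 ctr [0.73  0.211] r 0.015 [147 121  90]
scene [357, 227, 25, 18, 183] ztop 0.032 ctr [0.614 0.104] r 0.051 [ 26  89 192]
scene [312, 249, 17, 22, 302] ztop 0.057 ctr [ 0.57  -0.084] r 0.025 [189  83  70]
scene [337, 260, 12, 14, 134] ztop 0.044 ctr [ 0.63  -0.066] r 0.012 [201 157  55]
scene [397, 300, 10, 12, 51] ztop 0.088 ctr [ 0.849 -0.142] r 0.005 [219 219 206]
scene [378, 313, 20, 32, 84] ztop 0.06 ctr [ 0.843 -0.211] r 0.053 [219 220 206]
```

View pics/top0c.png

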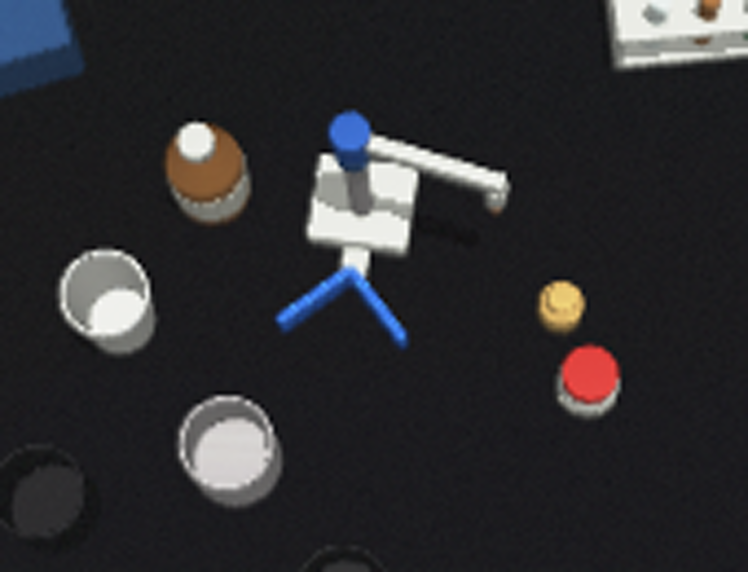

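The crop confirms the steel beaker, with its rim at crop (227,443) and centre at about world (0.510, 0.189). The china beaker is the taller one, crop (105,295). I'll fit the V next and plan two pushes: onto the V's axis first, then along +x.

```bash
cat >> h.py <<'E'
from scipy.spatial.transform import Rotation as Ro
def tool(to,yaw=None):
    """print shift (tool axes, full-scale units) to world point; and turn about tool z to get tool x at heading yaw"""
    s=bot.read_state(); R=Ro.from_rotvec(s["tcp_rot"]).as_matrix()
    print("tcp",np.round(s["tool_pos"],4),"F",np.round(s["wrist_force"],1),"w",round(float(s["width"]),2),"t",round(float(s["time"]),2),"R",R.round(3).tolist(),"q",np.round(s["q"],2))
    if to is not None: print("shift/0.1",np.round(R.T@(np.array(to)-s["tool_pos"])/.1,3))
    if yaw is not None:
        h=np.arctan2(R[1,0],R[0,0]); d=(yaw-h+np.pi/2)%np.pi-np.pi/2; print("heading",round(h,3),"turn z tool (rad/0.5):",round(-d/.5,3))
E
python3 - <<'E'
from h import *
import pickle
from scipy.optimize import least_squares
W=[];H=[];B=[]
for n in("top","scene"):
    c=pickle.load(open(n+"0.pkl","rb")); p=cloud(c); hsv=cv2.cvtColor(c["image"],cv2.COLOR_RGB2HSV)
    blue=(hsv[...,0]>95)&(hsv[...,0]<130)&(hsv[...,1]>120)&(p[...,0]>.55)&(p[...,0]<.75)&(p[...,1]>.03)&(p[...,1]<.17)
    w=p[blue&(p[...,2]>.026)&(p[...,2]<.034)][:,:2]; 
    h=p[blue&(p[...,2]>.199)&(p[...,2]<.212)][:,:2]; hc,hr=cv2.minEnclosingCircle(h.astype(np.float32))
    # top-face centreline at 40 mm from seat
    def f(x):
        q=(w-x[:2])@np.array([[np.cos(x[2]),-np.sin(x[2])],[np.sin(x[2]),np.cos(x[2])]])
        return (q[:,0]+np.abs(q[:,1]))/2**.5-.040
    r=least_squares(f,[.6,.1,-.1],loss="soft_l1",f_scale=.003); x=r.x
    print(n,"seat",x.round(4),"hinge from seat",(x[:2]+.11*np.array([np.cos(x[2]),np.sin(x[2])])).round(4),"hub",np.round(hc,4),round(hr,4),h.mean(0).round(4))
    m=(p[...,2]>.06)&(p[...,2]<.082)&(np.hypot(p[...,0]-.51,p[...,1]-.189)<.045)
    print("beaker",[np.round(a,4) for a in cv2.minEnclosingCircle(p[m][:,:2].astype(np.float32))])
    b=p[(p[...,2]>.18)&(p[...,2]<.2)&(abs(p[...,0]-.69)<.04)&(p[...,1]>-.03)&(p[...,1]<.06)][:,:2].astype(np.float32); v=cv2.fitLine(b,cv2.DIST_L2,0,.01,.01).ravel(); print("bar",v,b[:,1].min())
tool(None,0)
E
```

```text
top seat [ 0.6015  0.1079 -0.155 ] hinge from seat [0.7102 0.0909] hub [0.709  0.0907] 0.0162 [0.7098 0.0919]
beaker [array([0.5107, 0.1888]), np.float64(0.0367)]
bar [0.31430224 0.949323   0.68697065 0.02070658] -0.017374778
scene seat [ 0.6002  0.1074 -0.1587] hinge from seat [0.7088 0.09  ] hub [0.7102 0.0896] 0.0146 [0.7099 0.0901]
beaker [array([0.5093, 0.1897]), np.float64(0.0385)]
bar [0.3234088  0.9462593  0.6887723  0.01740536] -0.021224335
tcp [0.2241 0.636  0.2301] F [0.5 0.9 0.6] w 1.0 t 0.1 R [[-0.943, 0.332, -0.001], [0.332, 0.943, -0.002], [0.0, -0.002, -1.0]] q [ 1.2   0.26  1.61  0.    1.27 -0.04]
heading 2.803 turn z tool (rad/0.5): -0.678
```

>>> {"name": "play_rows", "arguments": {"moves": [[[0,0,0,-0.31,-0.238,0,30],[0,0,0,-0.31,-0.238,0,30],[0,0,0,-0.31,-0.238,0,30],[0,0,0,-0.31,-0.238,0,30],[0,0,0,-0.31,-0.238,0,30]]]}}

```text
time: 0.52
tool_pos: [0.3313, 0.4711, 0.2306]
tcp_rot: [-0.528, -3.097, 0.002]
wrist_force: [0.2, 0.0, -0.8]
width: 0.354
grip_force: 0.0
```

>>> {"name": "play_rows", "arguments": {"moves": [[[0,0,0,-0.31,-0.238,0,30],[0,0,0,-0.31,-0.238,0,30],[0,0,0,-0.31,-0.238,0,30],[0,0,0,-0.31,-0.238,0,30],[0,0,0,-0.31,-0.238,0,30]]]}}

```text
time: 0.93
tool_pos: [0.438, 0.3072, 0.2309]
tcp_rot: [-0.529, -3.096, 0.001]
wrist_force: [0.9, 0.7, -0.3]
width: 0.349
grip_force: 0.0
```

>>> {"name": "play_rows", "arguments": {"moves": [[[0,0,0,-0.31,-0.238,0,30],[0,0,0,-0.31,-0.238,0,30],[0,0,0.239,0,0,0,30],[0,0,0.239,0,0,0,30],[0,0,0.239,0,0,0,30]]]}}

```text
time: 1.35
tool_pos: [0.4805, 0.2423, 0.2307]
tcp_rot: [-1.085, -2.947, 0.001]
wrist_force: [0.2, -0.3, 0.0]
width: 0.353
grip_force: 0.0
```

>>> {"name": "play_rows", "arguments": {"moves": [[[0,0,0.239,0,0,0,30],[0,0,0.239,0,0,0,30],[0,0,0.239,0,0,0,30],[0,0,0,0,0,0,30],[0,0,0,0,0,0,30]]]}}

```text
time: 1.77
tool_pos: [0.48, 0.2435, 0.2309]
tcp_rot: [-1.578, -2.716, 0.001]
wrist_force: [0.5, -0.4, 0.3]
width: 0.35
grip_force: 0.0
```

Run:
```python
from h import *
tool([.4795,.243,.03],-1.056)
```

```text
tcp [0.48   0.2435 0.2309] F [ 0.5 -0.4  0.3] w 0.35 t 1.77 R [[-0.495, 0.869, -0.001], [0.869, 0.495, -0.0], [0.0, -0.001, -1.0]] q [ 0.42  0.01  1.9  -0.    1.24 -0.1 ]
shift/0.1 [-2.000e-03 -5.000e-03  2.009e+00]
heading 2.089 turn z tool (rad/0.5): 0.007
```

>>> {"name": "play_rows", "arguments": {"moves": [[[0,0,0,0,0,0.4,30],[0,0,0,0,0,0.4,30],[0,0,0,0,0,0.4,30],[0,0,0,0,0,0.4,30],[0,0,0,0,0,0.4,30]]]}}

```text
time: 2.18
tool_pos: [0.4802, 0.2437, 0.0298]
tcp_rot: [1.577, 2.716, 0.001]
wrist_force: [-0.1, 0.6, 0.2]
width: 0.35
grip_force: 0.0
```

>>> {"name": "play_rows", "arguments": {"moves": [[[0,0,0,0,0,0,30],[0,0,0,-0.06,0,0,30],[0,0,0,-0.06,0,0,30],[0,0,0,-0.06,0,0,30],[0,0,0,-0.06,0,0,30]]]}}

```text
time: 2.6
tool_pos: [0.4949, 0.2233, 0.0345]
tcp_rot: [1.581, 2.711, 0.007]
wrist_force: [-1.7, 1.0, -1.1]
width: 0.354
grip_force: 0.7
```

>>> {"name": "play_rows", "arguments": {"moves": [[[0,0,0,-0.08,0,0,30],[0,0,0,-0.08,0,0,30],[0,0,0,-0.08,0,0,30],[0,0,0,-0.08,0,0,30],[0,0,0,-0.08,0,0,30]]]}}

```text
time: 3.02
tool_pos: [0.5126, 0.1874, 0.0319]
tcp_rot: [1.582, 2.713, 0.002]
wrist_force: [-2.6, 2.9, 2.9]
width: 0.351
grip_force: 1.8
```

>>> {"name": "play_rows", "arguments": {"moves": [[[0,0,0,-0.08,0,0,30],[0,0,0,-0.08,0,0,30],[0,0,0,-0.08,0,0,30],[0,0,0,-0.08,0,0,30],[0,0,0,-0.06,0,0,30]]]}}

```text
time: 3.43
tool_pos: [0.5309, 0.1539, 0.0312]
tcp_rot: [-1.583, -2.714, 0.0]
wrist_force: [-1.8, 2.5, 3.6]
width: 0.351
grip_force: 1.9
```

Run:
```python
from h import *
tool(None,-.157)
c=cam("top");save(c,"top1.png"); s=cam("scene")
a=c["image"][115:265,200:370][...,::-1]; b=s["image"][130:280,290:450][...,::-1]
cv2.imwrite("pics/p1.png",np.hstack([cv2.resize(a,(400,353)),cv2.resize(b,(376,353))]))
```

```text
tcp [0.5309 0.1539 0.0312] F [-1.8  2.5  3.6] w 0.35 t 3.43 R [[-0.492, 0.87, -0.0], [0.87, 0.492, -0.0], [-0.0, -0.0, -1.0]] q [ 0.24  0.24  2.04 -0.    0.86 -0.28]
heading 2.086 turn z tool (rad/0.5): -1.798
```

View pics/p1.png

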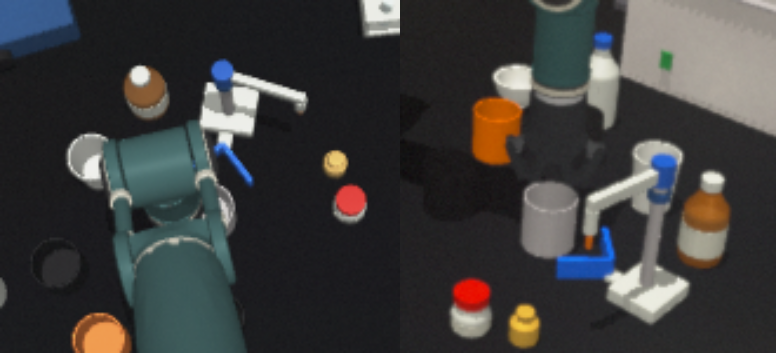

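The beaker is upright in front of the V's mouth (right panel 549,218). Everything else is undisturbed. I'll back off, rise and turn the tool to the V's axis.

>>> {"name": "play_rows", "arguments": {"moves": [[[0,0,0,0.2,0,0,30],[0,0,0,0.2,0,0,30],[0,0,0,0,0,-0.4,30],[0,0,0,0,0,-0.4,30],[0,0,0,0,0,-0.2,30]]]}}

```text
time: 3.95
tool_pos: [0.5123, 0.1902, 0.1348]
tcp_rot: [1.579, 2.712, 0.004]
wrist_force: [1.3, 0.9, 1.1]
width: 0.35
grip_force: 0.0
```

>>> {"name": "play_rows", "arguments": {"moves": [[[0,0,-0.225,0,0,0,30],[0,0,-0.225,0,0,0,30],[0,0,-0.225,0,0,0,30],[0,0,-0.225,0,0,0,30],[0,0,-0.225,0,0,0,30]]]}}

```text
time: 4.37
tool_pos: [0.5105, 0.1892, 0.1308]
tcp_rot: [-0.758, -3.049, 0.002]
wrist_force: [-0.7, 0.3, -1.0]
width: 0.348
grip_force: 0.0
```

>>> {"name": "play_rows", "arguments": {"moves": [[[0,0,-0.225,0,0,0,30],[0,0,-0.225,0,0,0,30],[0,0,-0.225,0,0,0,30],[0,0,0,0,0,0,30]]]}}

```text
time: 4.7
tool_pos: [0.5105, 0.1892, 0.1307]
tcp_rot: [-0.24, -3.132, 0.002]
wrist_force: [-0.6, 0.9, -0.1]
width: 0.351
grip_force: 0.0
```

Run:
```python
from h import *
for n in("scene","wrist"):
    c=cam(n); p=cloud(c)
    r=np.hypot(p[...,0]-.5526,p[...,1]-.1156)
    m=(p[...,2]>.02)&(p[...,2]<.082)&(r<.055)
    q=p[m][:,:2]; print(n,len(q))
    if len(q)>30:
        from scipy.optimize import least_squares
        q3=p[m]; q=q3[(q3[:,2]<.068)|(q3[:,2]>.07)][:,:2]; o=q[np.hypot(*(q-[.5526,.1156]).T)>.028]
        x=least_squares(lambda x:np.hypot(*(o-x).T)-.0355,[.5526,.1156],loss="soft_l1",f_scale=.002).x
        print("fit",x.round(4),"circ",cv2.minEnclosingCircle(q3[q3[:,2]>.07][:,:2].astype(np.float32)))
tool([.4834,.1266,.03],-.157)
```

```text
scene 564
fit [0.5515 0.1157] circ ((0.5534030795097351, 0.11592241376638412), 0.038329120725393295)
wrist 3575
fit [0.5526 0.117 ] circ ((0.5397058725357056, 0.11093893647193909), 0.033746253699064255)
tcp [0.5105 0.1894 0.1308] F [0.4 0.4 0.4] w 0.35 t 4.8 R [[-0.987, 0.158, -0.001], [0.158, 0.987, -0.001], [0.0, -0.001, -1.0]] q [ 0.31  0.1   1.99 -0.    1.05 -1.1 ]
shift/0.1 [ 0.168 -0.662  1.009]
heading 2.983 turn z tool (rad/0.5): -0.004
```

>>> {"name": "play_rows", "arguments": {"moves": [[[0,0,0,0.084,-0.33,0,30],[0,0,0,0.084,-0.33,0,30],[0,0,0,0,0,0.34,30],[0,0,0,0,0,0.34,30],[0,0,0,0,0,0.33,30]]]}}

```text
time: 5.22
tool_pos: [0.4848, 0.1265, 0.0302]
tcp_rot: [0.251, 3.128, 0.001]
wrist_force: [-0.3, 0.3, -0.9]
width: 0.355
grip_force: 0.0
```

>>> {"name": "play_rows", "arguments": {"moves": [[[0,0,0,-0.08,0,0,30],[0,0,0,-0.08,0,0,30],[0,0,0,-0.06,0,0,30],[0,0,0,-0.06,0,0,30],[0,0,0,-0.08,0,0,30]]]}}

```text
time: 5.63
tool_pos: [0.5217, 0.1217, 0.0323]
tcp_rot: [0.245, 3.129, 0.001]
wrist_force: [-1.8, -0.2, -0.1]
width: 0.348
grip_force: 0.8
```

>>> {"name": "play_rows", "arguments": {"moves": [[[0,0,0,-0.08,0,0,30],[0,0,0,-0.08,0,0,30],[0,0,0,-0.08,0,0,30],[0,0,0,-0.06,0,0,30],[0,0,0,-0.04,0,0,30]]]}}

```text
time: 6.05
tool_pos: [0.5543, 0.1162, 0.0307]
tcp_rot: [0.245, 3.131, 0.0]
wrist_force: [-3.8, 0.1, 3.7]
width: 0.348
grip_force: 0.9
```

```bash
cat >> h.py <<'E'
from scipy.optimize import least_squares
def beaker(g,names=("scene","wrist")):
  for n in names:
    c=cam(n); p=cloud(c); r=np.hypot(p[...,0]-g[0],p[...,1]-g[1])
    hsv=cv2.cvtColor(c["image"],cv2.COLOR_RGB2HSV)
    m=(p[...,2]>.035)&(p[...,2]<.08)&(r<.05)&(r>.028)&(hsv[...,1]<60)&(hsv[...,2]>70); o=p[m][:,:2]
    if len(o)>20: print(n,len(o),"beaker",least_squares(lambda x:np.hypot(*(o-x).T)-.0355,g,loss="soft_l1",f_scale=.002).x.round(4))
E
python3 - <<'E'
from h import *
tool(None,-.157); beaker([.6,.108])
E
```

```text
tcp [0.5543 0.1162 0.0307] F [-3.8  0.1  3.7] w 0.35 t 6.05 R [[-0.988, 0.155, 0.001], [0.155, 0.988, 0.0], [-0.001, 0.0, -1.0]] q [ 0.16  0.27  2.01  0.    0.87 -1.25]
heading 2.986 turn z tool (rad/0.5): 0.002
scene 384 beaker [0.5966 0.1103]
wrist 5259 beaker [0.5975 0.1096]
```

>>> {"name": "play_rows", "arguments": {"moves": [[[0,0,0,-0.015,0,0,30],[0,0,0,-0.015,0,0,30],[0,0,0,-0.01,0,0,30],[0,0,0,0,0,0,30]]]}}

```text
time: 6.48
tool_pos: [0.5568, 0.1156, 0.0301]
tcp_rot: [-0.244, -3.132, 0.0]
wrist_force: [-1.5, 0.4, 0.1]
width: 0.351
grip_force: 0.2
```

Run:
```python
from h import *
tool(None); beaker([.6,.108])
```

```text
tcp [0.5568 0.1156 0.0301] F [-1.5  0.4  0.1] w 0.35 t 6.48 R [[-0.988, 0.155, -0.0], [0.155, 0.988, -0.0], [0.0, -0.0, -1.0]] q [ 0.16  0.27  2.   -0.    0.87 -1.25]
scene 394 beaker [0.5992 0.1096]
wrist 5473 beaker [0.5997 0.1089]
```

>>> {"name": "play_rows", "arguments": {"moves": [[[0,0,0,-0.01,0,0,30],[0,0,0,-0.01,0,0,30],[0,0,0,0,0,0,30]]]}}

```text
time: 6.83
tool_pos: [0.5575, 0.1151, 0.03]
tcp_rot: [-0.244, -3.129, 0.001]
wrist_force: [-5.5, 0.3, 3.1]
width: 0.353
grip_force: 1.4
```

>>> {"name": "play_rows", "arguments": {"moves": [[[0,0,0,-0.01,0,0,30],[0,0,0,-0.01,0,0,30],[0,0,0,0,0,0,30]]]}}

```text
time: 7.08
tool_pos: [0.5578, 0.1149, 0.0297]
tcp_rot: [-0.244, -3.125, 0.002]
wrist_force: [-10.4, 0.0, 6.5]
width: 0.351
grip_force: 2.7
```

Run:
```python
from h import *
tool(None); beaker([.6,.108])
```

```text
tcp [0.5578 0.1149 0.0297] F [-10.4   0.    6.5] w 0.35 t 7.08 R [[-0.988, 0.155, -0.007], [0.155, 0.988, -0.001], [0.007, -0.002, -1.0]] q [ 0.16  0.28  2.    0.    0.88 -1.26]
scene 398 beaker [0.6004 0.1088]
wrist 5661 beaker [0.6005 0.1085]
```

Contact on both walls is confirmed: the force rises with no further motion. I'll draw back, rise and close the fingers.

>>> {"name": "play_rows", "arguments": {"moves": [[[0,0,0,0.1,0,0,30],[0,0,0,0.2,0,0,30],[0,0,0,0.1,0,-0.3,30],[0,0,0,0,0,-0.4,0],[0,0,0,0,0,-0.4,0]]]}}

```text
time: 7.6
tool_pos: [0.5195, 0.1209, 0.1399]
tcp_rot: [-0.244, -3.13, 0.002]
wrist_force: [1.9, 0.2, 0.4]
width: 0.082
grip_force: 0.0
```

>>> {"name": "play_rows", "arguments": {"moves": [[[0,0,0,0,0,-0.4,0],[0,0,0,0,0,-0.4,0],[0,0,0,0,0,-0.4,0],[0,0,0,0,0,-0.4,0],[0,0,0,0,0,0,0]]]}}

```text
time: 8.02
tool_pos: [0.5265, 0.122, 0.3113]
tcp_rot: [0.243, 3.114, 0.007]
wrist_force: [1.1, 1.0, 1.7]
width: -0.002
grip_force: 0.0
```

Run:
```python
from h import *
tool([.7187,-.002,.30],-.157); beaker([.6,.108],("scene","wrist","top"))
```

```text
tcp [0.5265 0.122  0.3113] F [1.1 1.  1.7] w -0.0 t 8.02 R [[-0.988, 0.155, 0.019], [0.155, 0.988, 0.003], [-0.018, 0.006, -1.0]] q [ 0.18 -0.05  1.8  -0.    1.37 -1.23]
shift/0.1 [-2.089 -0.927  0.145]
heading 2.986 turn z tool (rad/0.5): 0.002
scene 371 beaker [0.6    0.1097]
wrist 1186 beaker [0.599  0.1093]
top 37 beaker [0.6013 0.1092]
```

>>> {"name": "play_rows", "arguments": {"moves": [[[0,0,0,-0.348,-0.155,0,0],[0,0,0,-0.348,-0.155,0,0],[0,0,0,-0.348,-0.155,0,0],[0,0,0,-0.348,-0.155,0,0],[0,0,0,-0.348,-0.155,0,0]]]}}

```text
time: 8.58
tool_pos: [0.6815, 0.0166, 0.2969]
tcp_rot: [-0.244, -3.128, 0.001]
wrist_force: [0.1, 0.4, 1.1]
width: -0.001
grip_force: 0.0
```

>>> {"name": "play_rows", "arguments": {"moves": [[[0,0,0,-0.348,-0.155,0,0],[0,0,0,0,0,0,0],[0,0,0,0,0,0,0]]]}}

```text
time: 8.83
tool_pos: [0.7131, -0.0045, 0.2951]
tcp_rot: [-0.248, -3.125, 0.0]
wrist_force: [-0.9, 0.4, -0.6]
width: 0.003
grip_force: 0.0
```

Run:
```python
from h import *
tool([.7187,-.002,.172],-.157)
c=cam("wrist"); cv2.imwrite("pics/w1.png",c["image"][...,::-1])
p=cloud(c); b=p[(p[...,2]>.185)&(p[...,2]<.2)&(abs(p[...,0]-.69)<.05)&(p[...,1]>-.03)&(p[...,1]<.06)][:,:2].astype(np.float32)
print(len(b), cv2.fitLine(b,cv2.DIST_L2,0,.01,.01).ravel() if len(b) else 0)
```

```text
tcp [ 0.7131 -0.0045  0.2951] F [-0.9  0.4 -0.6] w 0.0 t 8.83 R [[-0.988, 0.157, -0.007], [0.157, 0.988, 0.0], [0.007, -0.001, -1.0]] q [-0.04  0.31  1.43 -0.    1.41 -1.45]
shift/0.1 [-0.059  0.035  1.23 ]
heading 2.983 turn z tool (rad/0.5): -0.002
1760 [0.30749372 0.9515501  0.6870183  0.02051679]
```

View pics/w1.png

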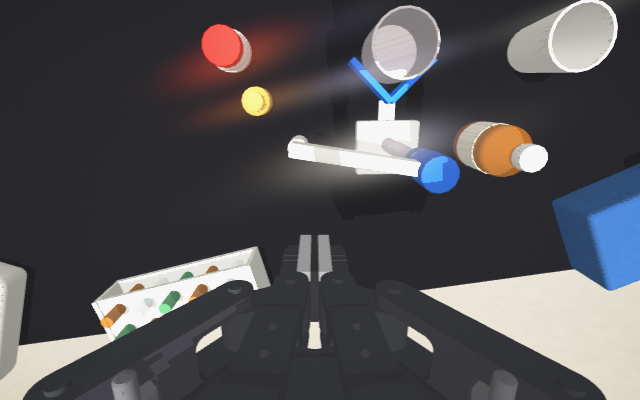

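The wrist view shows the beaker seated in the V at (400,45). The bar runs from the hub (435,170) to the nozzle (297,145), and the closed fingertips are at (314,240). I'll lower the tool beside the bar and then sweep it round.

>>> {"name": "play_rows", "arguments": {"moves": [[[0,0,0,-0.06,0.035,0.4,0],[0,0,0,0,0,0.4,0],[0,0,0,0,0,0.4,0],[0,0,0,0,0,0.03,0],[0,0,0,0,0,0,0]]]}}

```text
time: 9.3
tool_pos: [0.7157, 0.0006, 0.1731]
tcp_rot: [-0.242, -3.123, 0.0]
wrist_force: [0.1, -0.4, 1.2]
width: -0.0
grip_force: 0.0
```

>>> {"name": "play_rows", "arguments": {"moves": [[[0,0,0,0.088,0.015,0,0],[0,0,0,0.089,0.014,0,0],[0,0,0,0.09,0.003,0,0],[0,0,0,0.089,0.004,0,0],[0,0,0,0.085,0.02,0,0]]]}}

```text
time: 9.72
tool_pos: [0.6774, 0.0119, 0.1801]
tcp_rot: [0.244, 3.128, 0.0]
wrist_force: [0.8, -0.3, 0.6]
width: 0.001
grip_force: 0.6
```

>>> {"name": "play_rows", "arguments": {"moves": [[[0,0,0,0.084,0.021,0,0],[0,0,0,0.08,0.037,0,0],[0,0,0,0.078,0.038,0,0],[0,0,0,0.07,0.051,0,0],[0,0,0,0.069,0.052,0,0]]]}}

```text
time: 10.13
tool_pos: [0.6418, 0.0379, 0.1771]
tcp_rot: [-0.245, -3.132, 0.0]
wrist_force: [1.4, -1.2, -0.5]
width: 0.002
grip_force: 0.5
```

>>> {"name": "play_rows", "arguments": {"moves": [[[0,0,0,0.058,0.065,0,0],[0,0,0,0.059,0.065,0,0],[0,0,0,0,0,0,0]]]}}

```text
time: 10.38
tool_pos: [0.6317, 0.0538, 0.1769]
tcp_rot: [-0.242, -3.13, -0.001]
wrist_force: [0.2, -0.8, 0.2]
width: -0.001
grip_force: 0.0
```

```bash
cat >> h.py <<'E'
def spout(names=("wrist","scene")):
  H=np.array([.7097,.0905])
  for n in names:
    c=cam(n); p=cloud(c); hsv=cv2.cvtColor(c["image"],cv2.COLOR_RGB2HSV)
    r=np.hypot(p[...,0]-H[0],p[...,1]-H[1]); m=(p[...,2]>.188)&(p[...,2]<.199)&(r>.025)&(r<.125)&(hsv[...,1]<60)&(hsv[...,2]>150)
    b=p[m][:,:2]
    if len(b)<15: print(n,len(b)); continue
    d=(b-H).mean(0); th=np.arctan2(d[1],d[0])-(np.pi-.157); print(n,len(b),"theta",round((th+np.pi)%(2*np.pi)-np.pi,3),"rmax",r[m].max().round(3))
E
python3 - <<'E'
from h import *
tool(None); spout()
c=cam("wrist"); d=cam("scene"); cv2.imwrite("pics/w2.png",np.hstack([cv2.resize(c["image"],(400,250)),cv2.resize(d["image"][150:280,290:498],(400,250))])[...,::-1])
E
```

```text
tcp [0.6317 0.0538 0.1769] F [ 0.2 -0.8  0.2] w -0.0 t 10.38 R [[-0.988, 0.154, -0.002], [0.154, 0.988, 0.001], [0.002, 0.0, -1.0]] q [ 0.05  0.23  1.75  0.    1.16 -1.37]
wrist 3176 theta 0.366 rmax 0.116
scene 46 theta 0.403 rmax 0.114
```

View pics/w2.png

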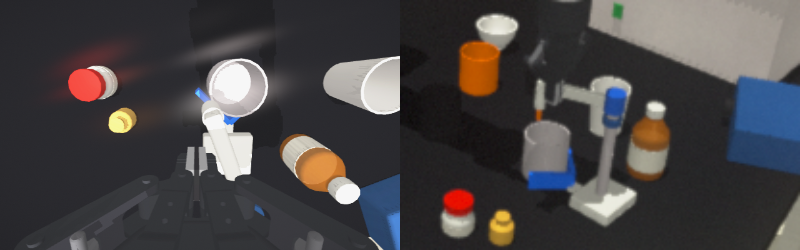

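The spout is moving as planned, with θ at about 0.37. The nozzle, at left panel (212,113), is nearing the beaker, which is still in the V. I'll continue slowly.

>>> {"name": "play_rows", "arguments": {"moves": [[[0,0,0,0.03,0.05,0,0],[0,0,0,0.03,0.05,0,0],[0,0,0,0.027,0.05,0,0],[0,0,0,0.027,0.05,0,0],[0,0,0,0,0,0,0]]]}}

```text
time: 11.0
tool_pos: [0.6244, 0.0748, 0.1773]
tcp_rot: [-0.243, -3.132, -0.001]
wrist_force: [0.6, 0.1, -0.4]
width: -0.002
grip_force: 0.0
```

Run:
```python
from h import *
tool(None); spout(); beaker([.6,.108])
```

```text
tcp [0.6244 0.0748 0.1773] F [ 0.6  0.1 -0.4] w -0.0 t 11.0 R [[-0.988, 0.154, -0.0], [0.154, 0.988, 0.001], [0.001, 0.0, -1.0]] q [ 0.08  0.22  1.76  0.    1.16 -1.34]
wrist 2738 theta 0.127 rmax 0.116
scene 27 theta 0.155 rmax 0.073
scene 479 beaker [0.5992 0.1092]
wrist 2191 beaker [0.5994 0.1075]
```

>>> {"name": "play_rows", "arguments": {"moves": [[[0,0,0,0.01,0.03,0,0],[0,0,0,0.01,0.03,0,0],[0,0,0,0,0.025,0,0],[0,0,0,0,0.02,0,0],[0,0,0,0,0,0,0]]]}}

```text
time: 11.62
tool_pos: [0.6244, 0.0847, 0.1772]
tcp_rot: [-0.244, -3.132, -0.0]
wrist_force: [0.1, -0.2, 0.2]
width: -0.004
grip_force: 0.0
```

Run:
```python
from h import *
tool(None); spout(); beaker([.6,.108])
```

```text
tcp [0.6244 0.0847 0.1772] F [ 0.1 -0.2  0.2] w -0.0 t 11.62 R [[-0.988, 0.155, -0.0], [0.155, 0.988, 0.0], [0.0, 0.0, -1.0]] q [ 0.1   0.22  1.76  0.    1.16 -1.32]
wrist 2573 theta 0.021 rmax 0.116
scene 12
scene 482 beaker [0.5993 0.1091]
wrist 2102 beaker [0.5987 0.1083]
```

Theta is 0.02, so the nozzle is about 3 mm from the beaker's axis. I'll draw back sideways and then up.

>>> {"name": "play_rows", "arguments": {"moves": [[[0,0,0,0,-0.1,0,0],[0,0,0,0,-0.3,0,0],[0,0,0,0,-0.3,0,0],[0,0,0,0,-0.1,-0.3,0],[0,0,0,0,0,-0.4,0]]]}}

```text
time: 12.23
tool_pos: [0.6081, 0.0019, 0.2426]
tcp_rot: [-0.248, -3.121, 0.003]
wrist_force: [0.8, -0.7, -0.1]
width: -0.0
grip_force: 0.0
```

>>> {"name": "play_rows", "arguments": {"moves": [[[0,0,0,0.2,-0.3,-0.2,0],[0,0,0,0.2,-0.3,0,0],[0,0,0,0.2,-0.3,0,0],[0,0,0,0,0,0,0],[0,0,0,0,0,0,0]]]}}

```text
time: 12.65
tool_pos: [0.5378, -0.0761, 0.2677]
tcp_rot: [0.249, 3.131, -0.0]
wrist_force: [-0.5, 0.1, 0.4]
width: -0.002
grip_force: 0.0
```

Run:
```python
from h import *
tool(None); spout(("top","scene","wrist")); beaker([.6,.108],("top","scene","wrist"))
c=cam("top"); d=cam("scene"); cv2.imwrite("pics/f.png",np.hstack([cv2.resize(c["image"][115:240,200:400],(400,250)),cv2.resize(d["image"][150:280,290:498],(400,250))])[...,::-1])
```

```text
tcp [ 0.5378 -0.0761  0.2677] F [-0.5  0.1  0.4] w -0.0 t 12.65 R [[-0.987, 0.158, 0.001], [0.158, 0.987, -0.0], [-0.001, -0.0, -1.0]] q [-0.19 -0.01  1.84 -0.    1.31 -1.6 ]
top 98 theta -0.013 rmax 0.114
scene 112 theta 0.019 rmax 0.116
wrist 2144 theta 0.028 rmax 0.116
top 140 beaker [0.6004 0.1096]
scene 483 beaker [0.5996 0.1092]
wrist 2839 beaker [0.5995 0.1075]
```

View pics/f.png

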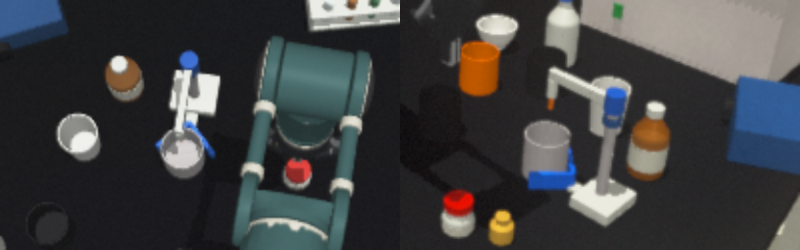

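The beaker is seated in the V (left panel 182,152), the nozzle is over its middle (right panel 551,103), and the bystanders are where they were. The arm is clear.

```bash
python3 -c "
from workcell import bot
print(bot.finish_job())"
```

```text
the job is handed in; nothing more can be done
None
```

The job is handed in: the beaker is seated in the V stop, the nozzle is about 3–4 mm off the beaker's axis by camera, and the arm is drawn back clear; no verdict was returned.

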